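# Blow off the ski grinder's drum, then hold its run dial at the third position

### The arm

A 6-joint arm with a two-finger parallel gripper is mounted at the origin on the work surface. World frame = base frame: x ahead of the robot, y to its left, z up, the work surface at z = 0. Lengths are in m, angles in rad, forces in N, time in s.
With the tool pointing down it reaches from about 0.3 to 0.875 m from the base axis. Payload 6.4 kg.
Tool frame: the origin (TCP) lies midway between the tips of the shut fingers; the grasp point (between the pads) lies robot.pinch_z behind it (robot.pinch_z is the distance from the TCP to the grasp point, in m); z points along the fingers, y is the line along which they close (so a half turn about z gives the same grasp; the last joint's range is limited). The gripper opens to 88 mm and grips with 3 to 60 N. Pads are 18 mm wide; open, the fingers measure 123 mm over their backs; the gripper's body (75 mm by 187 mm) begins 45 mm behind the grasp point.
Start: joints at [-1.536, 0.181, 1.607, -0, 1.354, -0.206], TCP at [0.137, -0.558, 0.206] pointing down, gripper open.
Joint ranges: [-2.99, 2.99], [-0.89, 2.07], [0.3, 2.58], [-1.14, 4.28], [0, 2.63], [-3.12, 3.12]. Speed limits (rad/s): [2.57, 2.57, 3.01, 3.14, 3.14, 3.14].

### API

Orientations are given as a 3x3 rotation matrix whose columns are the frame's x, y, z axes.
In Python, from workcell import get_state, imaging, robot gives the robot as it stands.
- The arm moves only by the tool jog_arm, never from a script. Its argument "series" is a list of rows, each an object with "travel": the shift along the tool's x, y, z normalised to -1 to 1, where 1 is 0.2 m, a list of three; "dr": the turn, a rotation vector about the tool's x, y, z normalised to -1 to 1, where 1 is 5 degrees, a list of three; "claw": the closure in counts, from 0 (fully open) to 255 (shut). A call has exactly 10 rows; each row shifts and turns the commanded pose from where the row before left it, along the tool's axes as they then stand; what a row does not reach is not made up. A row lasts 1/8 s, in which the tool goes at most 62.5 mm and 10.7 degrees, less where a joint would pass 70% of its speed; a pose out of reach is approached as far as the arm can. A call with a number of a shift or a turn outside -1 to 1 is refused whole. A call with a gripper value outside its range is refused whole. The fingers move at their own pace and stop on an object; "force" is the grip in N (left out, the last holds). Time passes only in rows, so rows that do not move let the fingers close, or fill a call up. It gives the time, the measured TCP pose, the force, the opening and the grip force at its end, in the units of the state.
- get_state(): the state, without advancing time (a new reading comes with each control period).
- imaging.read_camera(name): name is "side" or "top"; returns a dict with "image" (420x560x3 uint8, blue, green, red), "z_map" (420x560 float32, m along the optical axis (not along the pixel's ray), 0 where there is no reading), "fx", "fy", "cx", "cy" (pixels), "rvec" (rotation vector, rad) and "tvec" (3), from world to camera coordinates, as OpenCV has them. Camera axes: x right, y down, z forward; pixel columns grow to the right and rows downward; lengths in m; the calibration is good to about 2 mm. A picture is of the moment at which its call begins.
- robot.hand_in(): hands the job in; it is judged then, once.
The state is a dict: "clock": time; "qpos": joint angles; "qvel": joint speeds; "joint_efforts": joint torques, N m; "position": TCP position; "tool_rot": TCP orientation; "force": force on the tool from outside, world axes, zero at the start; "wrist_torque": the same for the moment, N m; "grip_width": finger opening in m; "grip_force": force on a finger pad.
Only numpy, scipy, OpenCV 4.12 (cv2) and the standard library are available. Lean on these libraries where they do the work, as an engineer would, in place of code of your own. Each camera call takes 0.05 s, during which the arm holds its last target. There are 200 camera calls.

### The job

Get the ski grinder ready for a dressing pass: squeeze the trigger of the clamped air gun fully for about half a second to blow off the drum and let it spring back. Then turn the console's spring-return dial by its post, clockwise from above, past the first two detents to the third (the three-dot mark, not on to the end stop) and finish while still holding it there against its return spring. Do not shift any of the other things lying about on the table.

Things in the scene. Friction and masses are not known exactly. Their poses are not given: they have to be found in the camera images.
- gun_squeeze (a point): where to squeeze: half-way between the back of the air gun's grip (25 mm behind, -x) and the front of its trigger (24 mm ahead, +x, at rest), 85 mm above the table. x is level and points along the barrel to the nozzle, z up. Pinch from above, closing along x: 49 mm wide at rest, about 37 mm squeezed. The barrel's near side is 55 mm to +y; the grip ends 50 mm to -y
- gun: air gun clamped on its side on a fixed stand, left or right of the console; origin on the table below the grip. Aluminium grip: a bar along y, 26 mm deep (x), 24 mm thick (z). In front of it the black trigger, a round bar 12 mm thick. Barrel along x, 30 mm thick, axis 85 mm high, nozzle to +x. Stand plate 12 mm high; the space before the trigger and behind the grip is free
- trigger (a joint): trigger angle in rad: 0 at rest, 0.24 fully squeezed (over 0.18 counts as fully); its spring needs about 3 N at the squeeze point to start and 7 N at full travel, and returns it to 0 when let go
- console: fixed grey box 170 x 170 x 57 mm; origin at its underside's centre, under the dial's vertical axis, z up. On top a flat round aluminium dial, 120 mm across, upper face 70 mm above the table, with an upright black post near its rim. On the box round the dial a small bar marks home; groups of 1, 2 and 3 steel dots mark the detents. A steel pointer on the rim beside the post shows the setting
- dial_post (a point): middle (half-way up) of the dial's upright round post, 91.5 mm above the table; it turns with the dial. The post is 20 mm thick, stands 43 mm above the dial's face, its axis 45 mm from the dial's axis. At joint value q it stands at bearing pi + 0.6 - q rad in the console's frame (from its x axis towards its y axis)
- dial (a joint): dial angle in rad, growing clockwise seen from above: 0 home, detents at 0.4, 0.8 and 1.2, end stop at 1.42. It is stiffest just after leaving a detent and eases as it drops into the next. The detents do not hold: let go anywhere, it springs back home. It takes 3 to 10 N at the post to turn and hold
- cork: loose cork sanding block, 100 x 55 x 35 mm; origin at the centre of its underside
- tape: loose roll of tape, 90 mm across, 25 mm high, lying flat; origin at the centre of its underside
- driver: loose screwdriver lying on the table, about 200 mm long
- mug: loose white mug, 80 mm across, 90 mm high; origin at the centre of its underside
- bottle: loose white plastic bottle, 60 mm across, 150 mm high; origin at the centre of its underside
- jar: loose glass jar with metal cap, 70 mm across, 80 mm high; origin at the centre of its underside
- brush: loose wooden brush lying on the table
There are look-alikes about, which are no part of the job. Leave any pink or yellow look-alike of the console alone.

How it is judged:
On the way, in this order (a step that is already met when the one before it is completed fails the run):
1. the air gun's trigger is squeezed fully (over 0.18 rad) for 0.3 s while the dial is home (value of joint trigger above 0.18 rad and value of joint dial below 0.1 rad), for 0.3 s.
2. the trigger has sprung back (under 0.04 rad) with the dial still home (value of joint trigger below 0.04 rad and value of joint dial below 0.1 rad), for 0.1 s.
3. the dial stands at its third detent (1.08 to 1.32 rad) (value of joint dial between 1.08 and 1.32 rad), for 0.2 s.
At the end, for the whole second after the job is handed in: The dial is held at its third detent, 1.2 rad within 0.12, still (under 0.1 rad/s), by the fingers pressing on it with over 1 N; the trigger is back at rest (under 0.04 rad) (all of step 3 and value of joint trigger below 0.04 rad and velocity of joint dial between -0.1 and 0.1 rad/s and contact force between console and the fingers above 1 N); the arm keeps its last pose, push and grip.
It fails at once if one of the loose things on the table is shifted by more than 30 mm (distance of any of cork, tape, driver, mug, bottle, jar, brush from where it was at the start of the episode above 0.03 m).
It also fails if it takes over 51 s, if anything falls off the work surface, if the arm or the gripper's body presses on something with over 40 N, if the wrist force passes 120 N, or if a joint passes its speed limit or range.

## Working session

There is one attempt and no reset: what is moved stays moved. The work goes in short steps, Python scripts to look and compute and a tool call to move; the robot and the scene stay as the last step left them, time stands still between calls to the robot, and variables do not carry over. Pictures are saved under pics/ and viewed, at most 10 in all, crops included, and the job is handed in when it is done.

Besides the shell and the picture viewer there is one more tool, called after "Emit:" as name(argument=value, ...), one argument or row to a line, values as JSON. jog_arm: Moves the arm, as the interface text tells. Its arguments: {"type":"object","properties":{"series":{"type":"array","items":{"type":"object","properties":{"travel":{"type":"array","items":{"type":"number"}},"dr":{"type":"array","items":{"type":"number"}},"claw":{"type":"number"}}}},"force":{"type":"number"}},"required":["series"]}

```bash
mkdir -p pics; cat > h.py <<'E'
import numpy as np, cv2
from workcell import get_state, imaging, robot
def cam(n):
    c=imaging.read_camera(n); R,_=cv2.Rodrigues(np.array(c["rvec"],float)); t=np.array(c["tvec"],float).ravel()
    z=c["z_map"]; v,u=np.indices(z.shape)
    P=np.stack([(u-c["cx"])/c["fx"]*z,(v-c["cy"])/c["fy"]*z,z],-1)
    W=(P-t)@R; W[z==0]=np.nan
    return c["image"],W,c
E
python3 - <<'E'
from h import *
for n in("top","side"):
    im,W,c=cam(n); cv2.imwrite(f"pics/{n}0.png",im); np.save(f"{n}0.npy",W)
s=get_state(); print(s, robot.pinch_z)
E
```

```text
{'clock': 0.1, 'qpos': array([-1.53629609e+00,  1.81445030e-01,  1.60786214e+00, -5.25550951e-06,
        1.35381017e+00, -2.06289056e-01]), 'qvel': array([-0.00031296, -0.00188385, -0.00075192,  0.00114835,  0.0006265 ,
       -0.00012437]), 'joint_efforts': array([ 6.99679476e-04, -4.34820271e+01, -3.42694080e+01,  7.03495229e-02,
        3.40306631e-02, -4.44067268e-05]), 'position': array([ 0.13712308, -0.55788211,  0.20493465]), 'tool_rot': array([[ 9.71149794e-01,  2.38470279e-01, -5.77210885e-05],
       [ 2.38470088e-01, -9.71148647e-01,  1.52360983e-03],
       [ 3.07279904e-04, -1.49341812e-03, -9.99998838e-01]]), 'force': array([ 0.38615718, -0.98561236, -0.06466225]), 'wrist_torque': array([-0.04477751,  0.02901369,  0.00076962]), 'grip_force': 0.0, 'grip_width': 0.08825116984512232} 0.0187
```

View pics/top0.png

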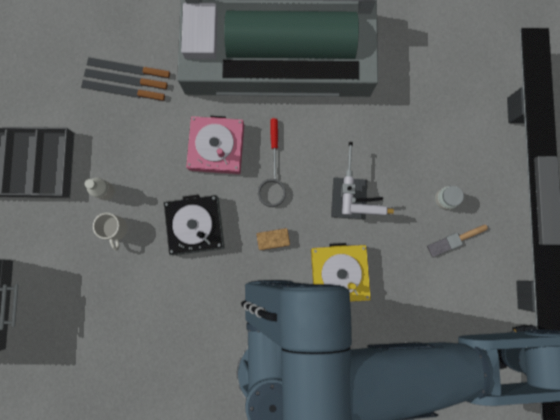

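View pics/side0.png

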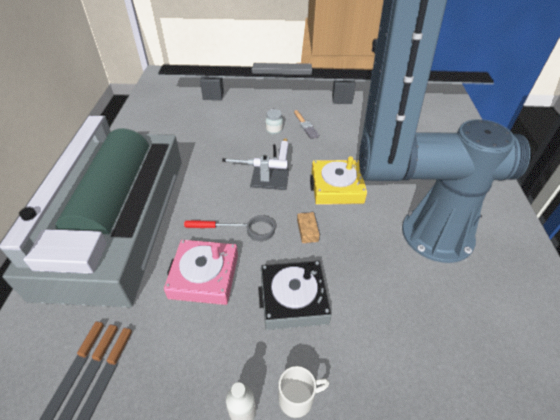

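Both pictures show three dial consoles in the top view: the grey-bodied one at (193,224), pink at (215,143) and yellow at (342,274). The air gun is at (350,195), and there is no second gun. I choose the grey console by its description and check it and the gun close up.

```bash
python3 - <<'E'
from h import *
im=cv2.imread("pics/top0.png"); W=np.load("top0.npy")
a=cv2.resize(im[180:270,150:240],(540,540)[:2],interpolation=3)[:,:,:]
b=cv2.resize(im[130:230,320:410],None,fx=5,fy=5,interpolation=3)
a=cv2.resize(a,(390,390)); b=cv2.resize(b,(405,450))
o=np.zeros((450,800,3),np.uint8); o[:390,:390]=a; o[:,395:]=b
cv2.imwrite("pics/crop.png",o)
for n,(u,v) in dict(con=(193,224),post=(201,235),gunmid=(348,190),nozzle=(350,145),grip=(372,210),gripend=(388,211),pink=(215,143),yel=(342,274),mug=(107,227),jar=(450,197),tape=(273,193),cork=(272,240),bottle=(96,187)).items(): print(n,np.round(W[v,u],3))
E
```

```text
con [0.45  0.25  0.082]
post [0.415 0.22  0.109]
gunmid [ 0.557 -0.22   0.106]
nozzle [ 0.699 -0.229  0.096]
grip [ 0.498 -0.294  0.094]
gripend [ 0.496 -0.343  0.094]
pink [0.706 0.191 0.074]
yel [ 0.304 -0.204  0.078]
mug [0.444 0.541 0.   ]
jar [ 0.543 -0.538  0.076]
tape [0.56  0.008 0.004]
cork [0.407 0.009 0.033]
bottle [0.554 0.539 0.122]
```

View pics/crop.png

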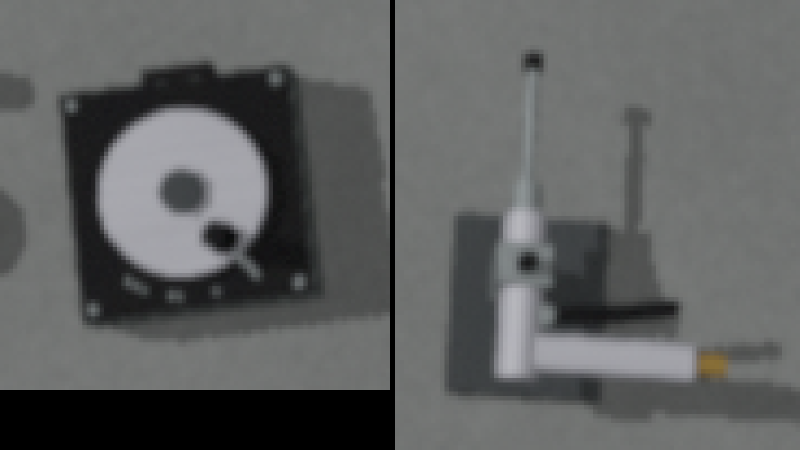

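The crop shows the grey console with its post at home at lower right (crop 220,237), and the dots 1, 2, 3 running clockwise along the bottom edge. The gun has its barrel up (+x), the grip to the right (-y) and the black trigger ahead of the grip. Now I'll fit their poses.

```bash
python3 - <<'E'
from h import *
im=cv2.imread("pics/top0.png").astype(int); W=np.load("top0.npy")
def reg(u0,u1,v0,v1):
    return im[v0:v1,u0:u1].reshape(-1,3),W[v0:v1,u0:u1].reshape(-1,3)
c,P=reg(160,226,190,258)
d=P[(c.min(1)>120)&(P[:,2]>.06)&(P[:,2]<.09)]
(cx,cy),r=cv2.minEnclosingCircle(d[:,:2].astype(np.float32)); print("dial",cx,cy,r,np.median(d,0))
p=P[(P[:,2]>.1)]; print("post",len(p),p.mean(0),p.min(0),p.max(0))
b=P[(P[:,2]>.045)]; print("box",cv2.minAreaRect(b[:,:2].astype(np.float32)))
c,P=reg(325,400,135,225)
for nm,m in (("bar",(c.min(1)>110)&(P[:,2]>.07)),("trig",(c.max(1)<60)&(P[:,2]>.05))):
    q=P[m]; print(nm,len(q),q.min(0),q.max(0))
g=P[(c.min(1)>110)&(P[:,2]>.07)&(P[:,1]<-.26)]; print("grip",len(g),cv2.minAreaRect(g[:,:2].astype(np.float32)),g.mean(0),cv2.fitLine(g[:,:2].astype(np.float32),2,0,.01,.01).ravel())
g=P[(c.max(1)<70)&(P[:,2]>.06)&(P[:,1]<-.25)]; print("trig",len(g),cv2.minAreaRect(g[:,:2].astype(np.float32)),g.mean(0),cv2.fitLine(g[:,:2].astype(np.float32),2,0,.01,.01).ravel())
g=P[(c.min(1)>100)&(P[:,2]>.08)&(P[:,1]>-.24)]; print("barrel",cv2.fitLine(g[:,:2].astype(np.float32),2,0,.01,.01).ravel(),g.min(0),g.max(0))
E
```

```text
dial 0.4514428973197937 0.2568003535270691 0.0597730316221714 [0.45423654 0.26044615 0.06891572]
post 38 [0.41693637 0.22553262 0.11094234] [0.40828394 0.21723135 0.10363875] [0.42663513 0.23543684 0.1166579 ]
box ((0.4545929431915283, 0.25720226764678955), (0.1794959157705307, 0.17077326774597168), 8.432130813598633)
bar 686 [ 0.48555027 -0.33736865  0.07795669] [ 0.69850082 -0.20418109  0.10926129]
trig 117 [ 0.52269622 -0.3264867   0.08186202] [ 0.71044532 -0.21941485  0.11659953]
grip 208 ((0.4995726943016052, -0.2986025810241699), (0.07705448567867279, 0.025391867384314537), 86.57228088378906) [ 0.49962118 -0.29863337  0.09542742] [ 0.07563034  0.99713594  0.49962118 -0.29863337]
trig 99 ((0.53130704164505, -0.28858622908592224), (0.012711209245026112, 0.07801727950572968), 4.355081081390381) [ 0.53110001 -0.28902371  0.08905881] [ 0.09388495 -0.99558306  0.53110003 -0.2890237 ]
barrel [ 0.99906224 -0.04329653  0.5603703  -0.22195597] [ 0.48690294 -0.23986666  0.08039916] [ 0.69865187 -0.20413938  0.10926129]
```

```bash
cat >> h.py <<'E'
from scipy.spatial.transform import Rotation as Ro
def plan(p1,ang,n):
    "rows to move TCP to p1 with tool y axis at world angle ang (deg), n rows, tool down"
    s=get_state(); p=s["position"]; R=s["tool_rot"]; a0=np.degrees(np.arctan2(R[1,1],R[0,1]))
    d=(ang-a0+180)%360-180; print("at",np.round(p,4),"yang",round(a0,2),"turn",round(-d/n/5,3))
    for i in range(n):
        a=np.radians(a0+d*i/n); y=np.array([np.cos(a),np.sin(a),0]); z=np.array([0,0,-1.]); x=np.cross(y,z)
        print(np.round(np.array([x,y,z])@((np.array(p1)-p)/n)/.2,3).tolist())
E
python3 -c "
from h import *
plan([.512,-.290,.19],-3.2,20)"
```

```text
at [ 0.1371 -0.5579  0.2049] yang -76.2 turn -0.73
[0.107, -0.043, 0.004]
[0.109, -0.036, 0.004]
[0.112, -0.029, 0.004]
[0.113, -0.022, 0.004]
[0.114, -0.014, 0.004]
[0.115, -0.007, 0.004]
[0.115, 0.0, 0.004]
[0.115, 0.008, 0.004]
[0.114, 0.015, 0.004]
[0.113, 0.022, 0.004]
[0.111, 0.029, 0.004]
[0.109, 0.036, 0.004]
[0.107, 0.043, 0.004]
[0.104, 0.05, 0.004]
[0.1, 0.056, 0.004]
[0.097, 0.063, 0.004]
[0.092, 0.069, 0.004]
[0.088, 0.075, 0.004]
[0.083, 0.08, 0.004]
[0.078, 0.085, 0.004]
```

Emit:
jog_arm(
  series=[
    {"travel": [0.107, -0.043, 0.004], "dr": [0, 0, -0.73], "claw": 0},
    {"travel": [0.109, -0.036, 0.004], "dr": [0, 0, -0.73], "claw": 0},
    {"travel": [0.112, -0.029, 0.004], "dr": [0, 0, -0.73], "claw": 0},
    {"travel": [0.113, -0.022, 0.004], "dr": [0, 0, -0.73], "claw": 0},
    {"travel": [0.114, -0.014, 0.004], "dr": [0, 0, -0.73], "claw": 0},
    {"travel": [0.115, -0.007, 0.004], "dr": [0, 0, -0.73], "claw": 0},
    {"travel": [0.115, 0, 0.004], "dr": [0, 0, -0.73], "claw": 0},
    {"travel": [0.115, 0.008, 0.004], "dr": [0, 0, -0.73], "claw": 0},
    {"travel": [0.114, 0.015, 0.004], "dr": [0, 0, -0.73], "claw": 0},
    {"travel": [0.113, 0.022, 0.004], "dr": [0, 0, -0.73], "claw": 0},
  ],
)

```text
clock: 1.35
position: [0.326, -0.4227, 0.1978]
tool_rot: [[0.634, 0.773, 0.0], [0.773, -0.634, -0.0], [0.0, 0.0, -1.0]]
force: [0.1, 0.3, 0.1]
grip_width: 0.0884
grip_force: 0.0
```

Emit:
jog_arm(
  series=[
    {"travel": [0.111, 0.029, 0.004], "dr": [0, 0, -0.73], "claw": 0},
    {"travel": [0.109, 0.036, 0.004], "dr": [0, 0, -0.73], "claw": 0},
    {"travel": [0.107, 0.043, 0.004], "dr": [0, 0, -0.73], "claw": 0},
    {"travel": [0.104, 0.05, 0.004], "dr": [0, 0, -0.73], "claw": 0},
    {"travel": [0.1, 0.056, 0.004], "dr": [0, 0, -0.73], "claw": 0},
    {"travel": [0.097, 0.063, 0.004], "dr": [0, 0, -0.73], "claw": 0},
    {"travel": [0.092, 0.069, 0.004], "dr": [0, 0, -0.73], "claw": 0},
    {"travel": [0.088, 0.075, 0.004], "dr": [0, 0, -0.73], "claw": 0},
    {"travel": [0.083, 0.08, 0.004], "dr": [0, 0, -0.73], "claw": 0},
    {"travel": [0.078, 0.085, 0.004], "dr": [0, 0, -0.73], "claw": 0},
  ],
)

```text
clock: 2.6
position: [0.5128, -0.2883, 0.1898]
tool_rot: [[0.05, 0.999, 0.0], [0.999, -0.05, 0.0], [0.0, 0.0, -1.0]]
force: [1.2, -0.2, 0.1]
grip_width: 0.0882
grip_force: 0.0
```

```bash
python3 - <<'E'
from h import *
plan([.512,-.290,.068],-3.2,1)
im,W,c=cam("side"); cv2.imwrite("pics/s1.png",cv2.resize(im[60:240,170:390],None,fx=3,fy=3))
print(get_state()["force"],get_state()["qpos"])
m=(W[...,2]>.03)&(W[...,2]<.13)&(W[...,0]>.45)&(W[...,0]<.75)&(W[...,1]>-.4)&(W[...,1]<-.15)
c=im.min(2); P=W[m&(c>110)&(W[...,1]<-.255)]; print(len(P),P.min(0),P.max(0),np.median(P,0))
E
```

```text
at [ 0.5128 -0.2883  0.1898] yang -2.88 turn 0.064
[-0.009, -0.004, 0.609]
[-1.05738725  2.80209625 -0.00601754] [-0.7105793   0.22517386  1.5877751   0.00174789  1.32836469 -0.66446224]
118 [ 0.48746139 -0.3604302   0.08479132] [ 0.53912154 -0.25507783  0.10350003] [ 0.49926784 -0.29762694  0.09847348]
```

View pics/s1.png

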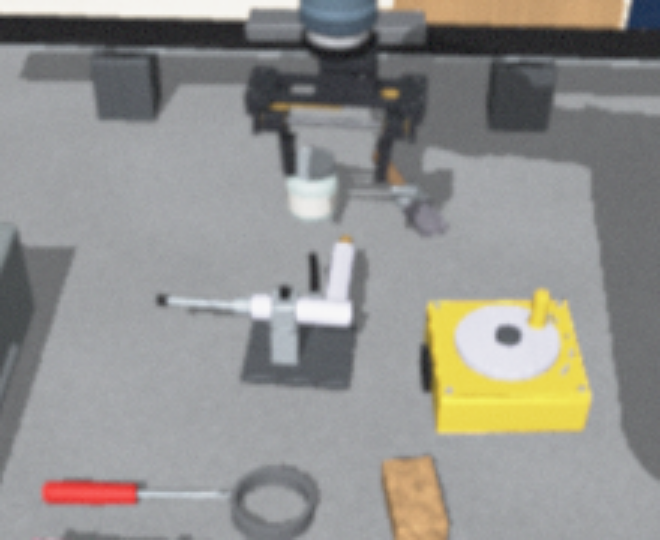

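The gripper hangs above the gun with the fingers astride the grip and trigger (side crop, fingers near 290 and 385). Descending, then squeezing.

Emit:
jog_arm(
  series=[
    {"travel": [-0.009, -0.004, 0.06], "dr": [0, 0, 0.06], "claw": 0},
    {"travel": [0, 0, 0.08], "dr": [0, 0, 0], "claw": 0},
    {"travel": [0, 0, 0.08], "dr": [0, 0, 0], "claw": 0},
    {"travel": [0, 0, 0.08], "dr": [0, 0, 0], "claw": 0},
    {"travel": [0, 0, 0.08], "dr": [0, 0, 0], "claw": 0},
    {"travel": [0, 0, 0.08], "dr": [0, 0, 0], "claw": 0},
    {"travel": [0, 0, 0.08], "dr": [0, 0, 0], "claw": 0},
    {"travel": [0, 0, 0.07], "dr": [0, 0, 0], "claw": 0},
    {"travel": [0, 0, 0], "dr": [0, 0, 0], "claw": 0},
    {"travel": [0, 0, 0], "dr": [0, 0, 0], "claw": 60},
  ],
  force=15,
)

```text
clock: 3.9
position: [0.5112, -0.2924, 0.0681]
tool_rot: [[0.061, 0.998, 0.001], [0.998, -0.061, -0.001], [-0.0, 0.001, -1.0]]
force: [-0.1, 0.0, 0.2]
grip_width: 0.08
grip_force: 0.0
```

Emit:
jog_arm(
  series=[
    {"travel": [0, 0, 0], "dr": [0, 0, 0], "claw": 90},
    {"travel": [0, 0, 0], "dr": [0, 0, 0], "claw": 110},
    {"travel": [0, 0, 0], "dr": [0, 0, 0], "claw": 130},
    {"travel": [0, 0, 0], "dr": [0, 0, 0], "claw": 150},
    {"travel": [0, 0, 0], "dr": [0, 0, 0], "claw": 180},
    {"travel": [0, 0, 0], "dr": [0, 0, 0], "claw": 180},
    {"travel": [0, 0, 0], "dr": [0, 0, 0], "claw": 180},
    {"travel": [0, 0, 0], "dr": [0, 0, 0], "claw": 180},
    {"travel": [0, 0, 0], "dr": [0, 0, 0], "claw": 180},
    {"travel": [0, 0, 0], "dr": [0, 0, 0], "claw": 180},
  ],
)

```text
clock: 5.15
position: [0.5109, -0.2922, 0.0677]
tool_rot: [[0.061, 0.998, 0.0], [0.998, -0.061, -0.0], [-0.0, 0.0, -1.0]]
force: [0.7, 1.5, 0.3]
grip_width: 0.0263
grip_force: 0.0
```

```bash
python3 - <<'E'
from h import *
im,W,c=cam("side"); a=cv2.resize(im[100:230,200:330],None,fx=4,fy=4,interpolation=3)
im2,W2,c2=cam("top"); cv2.imwrite("pics/s2.png",a); 
E
```

```text
(no output)
```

View pics/s2.png

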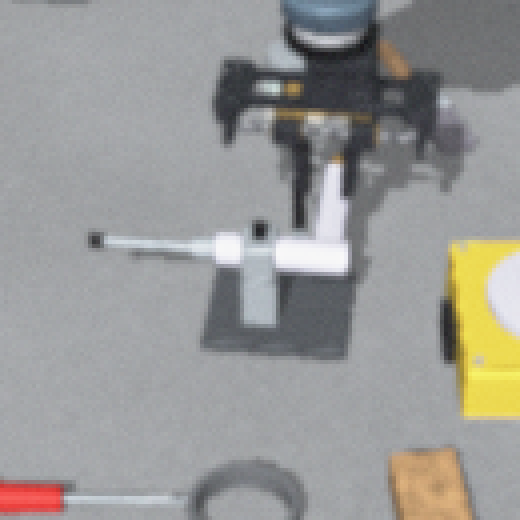

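```bash
python3 - <<'E'
from h import *
s=get_state(); print(s["clock"],s["grip_width"],s["grip_force"],s["force"],s["wrist_torque"],s["position"])
im,W,c=cam("side"); im2,W2,_=cam("top")
m=(abs(W[...,0]-.51)<.12)&(W[...,1]<-.255)&(W[...,1]>-.4)&(W[...,2]>.06)&(W[...,2]<.12)
g=W[m]; k=im[m].max(1)
for lo in np.arange(.42,.6,.01):
    q=(g[:,0]>=lo)&(g[:,0]<lo+.01); 
    if q.any(): print(round(lo,2),q.sum(),np.round(np.median(g[q],0),3),np.median(k[q]))
s=get_state(); print(s["grip_width"],s["grip_force"])
E
```

```text
5.25 0.02632224511864021 0.0 [ 0.38533185  0.08114022 -0.51271811] [-0.05860175 -0.12118517  0.02634475] [ 0.51086519 -0.2921214   0.06772205]
0.48 10 [ 0.487 -0.28   0.108] 86.0
0.49 36 [ 0.495 -0.281  0.099] 210.5
0.5 44 [ 0.505 -0.295  0.099] 235.0
0.51 12 [ 0.512 -0.276  0.096] 203.5
0.52 22 [ 0.527 -0.282  0.092] 87.0
0.53 29 [ 0.534 -0.285  0.094] 61.0
0.025882131841506704 0.0
```

Emit:
jog_arm(
  series=[
    {"travel": [0, 0, 0], "dr": [0, 0, 0], "claw": 255},
    {"travel": [0, 0, 0], "dr": [0, 0, 0], "claw": 255},
    {"travel": [0, 0, 0], "dr": [0, 0, 0], "claw": 255},
    {"travel": [0, 0, 0], "dr": [0, 0, 0], "claw": 255},
    {"travel": [0, 0, 0], "dr": [0, 0, 0], "claw": 255},
    {"travel": [0, 0, 0], "dr": [0, 0, 0], "claw": 255},
    {"travel": [0, 0, 0], "dr": [0, 0, 0], "claw": 255},
    {"travel": [0, 0, 0], "dr": [0, 0, 0], "claw": 255},
    {"travel": [0, 0, 0], "dr": [0, 0, 0], "claw": 255},
    {"travel": [0, 0, 0], "dr": [0, 0, 0], "claw": 255},
  ],
  force=25,
)

```text
clock: 6.6
position: [0.5109, -0.2921, 0.0677]
tool_rot: [[0.061, 0.998, 0.0], [0.998, -0.061, 0.0], [0.0, 0.0, -1.0]]
force: [0.1, 0.0, -0.4]
grip_width: -0.0
grip_force: 0.0
```

```bash
python3 - <<'E'
from h import *
s=get_state(); print(s["clock"],s["grip_width"],s["grip_force"],s["force"],s["wrist_torque"],s["position"])
im,W,c=cam("side"); a=cv2.resize(im[100:180,240:320],None,fx=7,fy=7,interpolation=3); cv2.imwrite("pics/s3.png",a)
# project expected finger-tip/pinch geometry
R=np.array(c["rvec"],float); 
for p in ([.5,-.29,.097],[.5,-.337,.097],[.531,-.29,.091],[.511,-.292,.0677],[.511,-.292,.13]):
    q=cv2.projectPoints(np.array([p]),R,np.array(c["tvec"],float),np.array([[c["fx"],0,c["cx"]],[0,c["fy"],c["cy"]],[0,0,1.]]),None)[0].ravel(); print(p,(q-[240,100])*7)
E
```

```text
6.6 -4.617388933019287e-05 0.0 [ 0.08440368  0.02713485 -0.40759327] [-0.04213491 -0.07173328 -0.01753529] [ 0.51086716 -0.29213797  0.06772436]
[0.5, -0.29, 0.097] [304.54129872 340.45028863]
[0.5, -0.337, 0.097] [307.70693184 285.09724854]
[0.531, -0.29, 0.091] [243.82975766 347.93848809]
[0.511, -0.292, 0.0677] [282.43174214 382.89420397]
[0.511, -0.292, 0.13] [283.99626958 284.30807384]
```

View pics/s3.png

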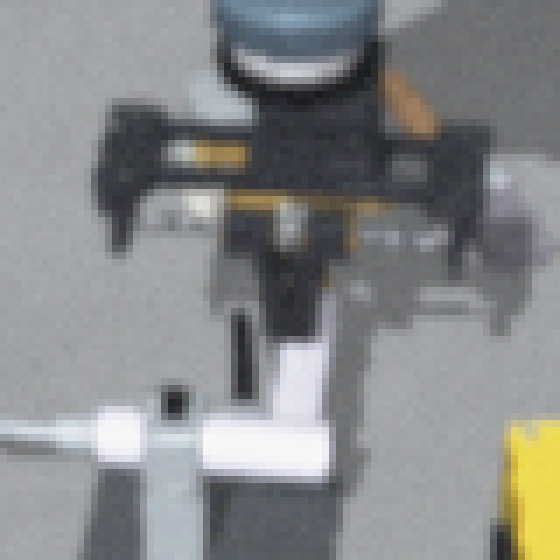

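The fingers are fully shut (crop 290,340) above the grip rather than astride it, so the picture and the reported TCP disagree. I'll measure where the tips are in the depth map.

```bash
python3 - <<'E'
from h import *
im,W,c=cam("side")
for u in (278,281,284):
  for v in range(130,158,2): print(u,v,im[v,u],np.round(W[v,u],3))
s=get_state();print(s["qpos"])
E
```

```text
278 130 [70 81 89] [ 0.52  -0.269  0.19 ]
278 132 [71 71 71] [ 0.519 -0.253  0.193]
278 134 [63 64 69] [ 0.519 -0.259  0.181]
278 136 [50 46 49] [ 0.519 -0.261  0.172]
278 138 [54 50 48] [ 0.52  -0.282  0.148]
278 140 [60 54 54] [ 0.52  -0.283  0.139]
278 142 [60 53 53] [ 0.52  -0.286  0.128]
278 144 [66 59 60] [ 0.52  -0.287  0.119]
278 146 [71 66 67] [ 0.519 -0.281  0.114]
278 148 [107 104 102] [ 0.519 -0.283  0.104]
278 150 [138 135 133] [ 0.524 -0.406  0.001]
278 152 [157 153 152] [ 0.524 -0.393  0.001]
278 154 [174 167 165] [ 0.523 -0.378  0.003]
278 156 [188 179 179] [ 0.522 -0.363  0.005]
281 130 [155 154 151] [ 0.517 -0.533  0.007]
281 132 [172 167 164] [ 0.509 -0.267  0.183]
281 134 [118 115 115] [ 0.517 -0.515  0.   ]
281 136 [61 58 58] [ 0.51  -0.295  0.147]
281 138 [58 57 57] [ 0.509 -0.285  0.146]
281 140 [60 59 60] [ 0.51  -0.296  0.13 ]
281 142 [45 38 43] [ 0.509 -0.286  0.128]
281 144 [58 52 51] [ 0.509 -0.29   0.117]
281 146 [56 52 51] [ 0.509 -0.29   0.108]
281 148 [124 116 116] [ 0.509 -0.292  0.098]
281 150 [236 227 228] [ 0.509 -0.282  0.097]
281 152 [236 227 228] [ 0.508 -0.267  0.1  ]
281 154 [237 230 229] [ 0.508 -0.259  0.097]
281 156 [236 228 228] [ 0.507 -0.247  0.098]
284 130 [82 81 81] [ 0.499 -0.268  0.191]
284 132 [76 71 71] [ 0.499 -0.258  0.19 ]
284 134 [64 64 67] [ 0.499 -0.254  0.185]
284 136 [60 55 57] [ 0.499 -0.256  0.176]
284 138 [57 49 51] [ 0.499 -0.282  0.149]
284 140 [61 54 55] [ 0.499 -0.282  0.141]
284 142 [66 59 61] [ 0.499 -0.28   0.134]
284 144 [64 60 58] [ 0.498 -0.281  0.124]
284 146 [75 68 65] [ 0.498 -0.282  0.115]
284 148 [136 127 128] [ 0.498 -0.277  0.11 ]
284 150 [233 223 224] [ 0.498 -0.277  0.101]
284 152 [234 226 226] [ 0.498 -0.268  0.099]
284 154 [234 224 225] [ 0.497 -0.258  0.098]
284 156 [232 222 223] [ 0.497 -0.243  0.101]
[-7.21009124e-01  3.67208469e-01  1.67595108e+00  2.72591314e-05
  1.09849949e+00 -6.59858933e-01]
```

By depth the fingertips end at z≈0.105, while the reported TCP z is 0.068. So the real tips are about 37 mm higher than reported. I'll open, go down that much, and check the tips by depth.

Emit:
jog_arm(
  series=[
    {"travel": [0, 0, -0.03], "dr": [0, 0, 0], "claw": 0},
    {"travel": [0, 0, 0], "dr": [0, 0, 0], "claw": 0},
    {"travel": [0, 0, 0], "dr": [0, 0, 0], "claw": 0},
    {"travel": [0, 0, 0], "dr": [0, 0, 0], "claw": 0},
    {"travel": [0, 0, 0], "dr": [0, 0, 0], "claw": 0},
    {"travel": [0, 0, 0], "dr": [0, 0, 0], "claw": 0},
    {"travel": [0, 0, 0], "dr": [0, 0, 0], "claw": 0},
    {"travel": [0, 0, 0], "dr": [0, 0, 0], "claw": 0},
    {"travel": [0, 0, 0.03], "dr": [0, 0, 0], "claw": 0},
    {"travel": [0, 0, 0.03], "dr": [0, 0, 0], "claw": 0},
  ],
  force=15,
)

```text
clock: 7.95
position: [0.5108, -0.292, 0.0612]
tool_rot: [[0.061, 0.998, -0.0], [0.998, -0.061, 0.0], [0.0, -0.0, -1.0]]
force: [0.3, 0.7, -0.1]
grip_width: 0.0882
grip_force: 0.0
```

Emit:
jog_arm(
  series=[
    {"travel": [0, 0, 0.02], "dr": [0, 0, 0], "claw": 0},
    {"travel": [0, 0, 0.02], "dr": [0, 0, 0], "claw": 0},
    {"travel": [0, 0, 0.02], "dr": [0, 0, 0], "claw": 0},
    {"travel": [0, 0, 0.02], "dr": [0, 0, 0], "claw": 0},
    {"travel": [0, 0, 0.02], "dr": [0, 0, 0], "claw": 0},
    {"travel": [0, 0, 0.02], "dr": [0, 0, 0], "claw": 0},
    {"travel": [0, 0, 0.02], "dr": [0, 0, 0], "claw": 0},
    {"travel": [0, 0, 0.01], "dr": [0, 0, 0], "claw": 0},
    {"travel": [0, 0, 0], "dr": [0, 0, 0], "claw": 0},
    {"travel": [0, 0, 0], "dr": [0, 0, 0], "claw": 0},
  ],
)

```text
clock: 9.2
position: [0.511, -0.2922, 0.0319]
tool_rot: [[0.061, 0.998, 0.0], [0.998, -0.061, -0.0], [-0.0, 0.0, -1.0]]
force: [0.2, -0.4, 0.3]
grip_width: 0.0881
grip_force: 0.0
```

```bash
python3 - <<'E'
from h import *
im,W,c=cam("side")
m=(W[...,1]<-.25)&(W[...,1]>-.33)&(W[...,2]>.03)&(W[...,2]<.2)&(im.max(2)<90)
for lo,hi in((.44,.473),(.549,.58)):
    q=W[m&(W[...,0]>lo)&(W[...,0]<hi)]; print(len(q),q.min(0),q.max(0)); print(np.round(q[np.argsort(q[:,2])][:6],3))
E
```

```text
167 [ 0.44015446 -0.31739637  0.07240999] [ 0.47269867 -0.25108107  0.19832219]
[[ 0.461 -0.281  0.072]
 [ 0.458 -0.28   0.074]
 [ 0.454 -0.279  0.075]
 [ 0.458 -0.284  0.075]
 [ 0.462 -0.28   0.078]
 [ 0.454 -0.28   0.078]]
161 [ 0.54924814 -0.32587949  0.06560065] [ 0.57977478 -0.25937119  0.17661377]
[[ 0.559 -0.29   0.066]
 [ 0.563 -0.294  0.072]
 [ 0.563 -0.287  0.073]
 [ 0.555 -0.286  0.074]
 [ 0.559 -0.284  0.075]
 [ 0.559 -0.286  0.079]]
```

The tips now reach z≈0.067 on both sides. Squeezing for about 0.5 s and more.

Emit:
jog_arm(
  series=[
    {"travel": [0, 0, 0], "dr": [0, 0, 0], "claw": 60},
    {"travel": [0, 0, 0], "dr": [0, 0, 0], "claw": 90},
    {"travel": [0, 0, 0], "dr": [0, 0, 0], "claw": 120},
    {"travel": [0, 0, 0], "dr": [0, 0, 0], "claw": 150},
    {"travel": [0, 0, 0], "dr": [0, 0, 0], "claw": 180},
    {"travel": [0, 0, 0], "dr": [0, 0, 0], "claw": 180},
    {"travel": [0, 0, 0], "dr": [0, 0, 0], "claw": 180},
    {"travel": [0, 0, 0], "dr": [0, 0, 0], "claw": 180},
    {"travel": [0, 0, 0], "dr": [0, 0, 0], "claw": 180},
    {"travel": [0, 0, 0], "dr": [0, 0, 0], "claw": 180},
  ],
  force=20,
)

```text
clock: 10.5
position: [0.508, -0.2926, 0.032]
tool_rot: [[0.061, 0.998, -0.006], [0.998, -0.061, 0.0], [0.0, -0.006, -1.0]]
force: [-10.7, -2.6, 7.8]
grip_width: 0.0361
grip_force: 19.7
```

Width is 36 mm at 20 N, so the trigger is fully squeezed. Hold briefly more, then release.

Emit:
jog_arm(
  series=[
    {"travel": [0, 0, 0], "dr": [0, 0, 0], "claw": 180},
    {"travel": [0, 0, 0], "dr": [0, 0, 0], "claw": 180},
    {"travel": [0, 0, 0], "dr": [0, 0, 0], "claw": 120},
    {"travel": [0, 0, 0], "dr": [0, 0, 0], "claw": 60},
    {"travel": [0, 0, 0], "dr": [0, 0, 0], "claw": 0},
    {"travel": [0, 0, 0], "dr": [0, 0, 0], "claw": 0},
    {"travel": [0, 0, 0], "dr": [0, 0, 0], "claw": 0},
    {"travel": [0, 0, 0], "dr": [0, 0, 0], "claw": 0},
    {"travel": [0, 0, -0.1], "dr": [0, 0, 0], "claw": 0},
    {"travel": [0, 0, -0.2], "dr": [0, 0, 0], "claw": 0},
  ],
)

```text
clock: 11.75
position: [0.5098, -0.2913, 0.0918]
tool_rot: [[0.061, 0.998, -0.003], [0.998, -0.061, 0.002], [0.002, -0.003, -1.0]]
force: [0.2, 0.0, 0.9]
grip_width: 0.0883
grip_force: 0.0
```

Emit:
jog_arm(
  series=[
    {"travel": [0, 0, -0.2], "dr": [0, 0, 0], "claw": 0},
    {"travel": [0, 0, -0.2], "dr": [0, 0, 0], "claw": 0},
    {"travel": [0, 0, -0.1], "dr": [0, 0, 0], "claw": 0},
    {"travel": [0, 0, 0], "dr": [0, 0, 0], "claw": 0},
    {"travel": [0, 0, 0], "dr": [0, 0, 0], "claw": 0},
    {"travel": [0, 0, 0], "dr": [0, 0, 0], "claw": 0},
    {"travel": [0, 0, 0], "dr": [0, 0, 0], "claw": 0},
    {"travel": [0, 0, 0], "dr": [0, 0, 0], "claw": 0},
    {"travel": [0, 0, 0], "dr": [0, 0, 0], "claw": 0},
    {"travel": [0, 0, 0], "dr": [0, 0, 0], "claw": 0},
  ],
)

```text
clock: 13.0
position: [0.5108, -0.2921, 0.1916]
tool_rot: [[0.061, 0.998, -0.0], [0.998, -0.061, 0.0], [0.0, -0.0, -1.0]]
force: [-0.6, 0.5, 0.3]
grip_width: 0.0881
grip_force: 0.0
```

Now over the console: go above the post's home position, with the closing line tangent to the dial.

```bash
python3 -c "
from h import *
plan([.4185,.226,.15],-47.5,20)"
```

```text
at [ 0.5108 -0.2921  0.1916] yang -3.51 turn 0.44
[0.128, -0.031, 0.01]
[0.127, -0.036, 0.01]
[0.125, -0.041, 0.01]
[0.123, -0.045, 0.01]
[0.122, -0.05, 0.01]
[0.12, -0.055, 0.01]
[0.117, -0.059, 0.01]
[0.115, -0.064, 0.01]
[0.113, -0.068, 0.01]
[0.11, -0.072, 0.01]
[0.107, -0.077, 0.01]
[0.104, -0.081, 0.01]
[0.101, -0.085, 0.01]
[0.097, -0.088, 0.01]
[0.094, -0.092, 0.01]
[0.09, -0.096, 0.01]
[0.087, -0.099, 0.01]
[0.083, -0.102, 0.01]
[0.079, -0.105, 0.01]
[0.075, -0.108, 0.01]
```

Emit:
jog_arm(
  series=[
    {"travel": [0.128, -0.031, 0.01], "dr": [0, 0, 0.44], "claw": 0},
    {"travel": [0.127, -0.036, 0.01], "dr": [0, 0, 0.44], "claw": 0},
    {"travel": [0.125, -0.041, 0.01], "dr": [0, 0, 0.44], "claw": 0},
    {"travel": [0.123, -0.045, 0.01], "dr": [0, 0, 0.44], "claw": 0},
    {"travel": [0.122, -0.05, 0.01], "dr": [0, 0, 0.44], "claw": 0},
    {"travel": [0.12, -0.055, 0.01], "dr": [0, 0, 0.44], "claw": 0},
    {"travel": [0.117, -0.059, 0.01], "dr": [0, 0, 0.44], "claw": 0},
    {"travel": [0.115, -0.064, 0.01], "dr": [0, 0, 0.44], "claw": 0},
    {"travel": [0.113, -0.068, 0.01], "dr": [0, 0, 0.44], "claw": 0},
    {"travel": [0.11, -0.072, 0.01], "dr": [0, 0, 0.44], "claw": 0},
  ],
)

```text
clock: 14.25
position: [0.4647, -0.0322, 0.1718]
tool_rot: [[0.432, 0.902, 0.0], [0.902, -0.432, -0.0], [0.0, 0.0, -1.0]]
force: [0.5, -0.7, 0.7]
grip_width: 0.0878
grip_force: 0.0
```

Emit:
jog_arm(
  series=[
    {"travel": [0.107, -0.077, 0.01], "dr": [0, 0, 0.44], "claw": 0},
    {"travel": [0.104, -0.081, 0.01], "dr": [0, 0, 0.44], "claw": 0},
    {"travel": [0.101, -0.085, 0.01], "dr": [0, 0, 0.44], "claw": 0},
    {"travel": [0.097, -0.088, 0.01], "dr": [0, 0, 0.44], "claw": 0},
    {"travel": [0.094, -0.092, 0.01], "dr": [0, 0, 0.44], "claw": 0},
    {"travel": [0.09, -0.096, 0.01], "dr": [0, 0, 0.44], "claw": 0},
    {"travel": [0.087, -0.099, 0.01], "dr": [0, 0, 0.44], "claw": 0},
    {"travel": [0.083, -0.102, 0.01], "dr": [0, 0, 0.44], "claw": 0},
    {"travel": [0.079, -0.105, 0.01], "dr": [0, 0, 0.44], "claw": 0},
    {"travel": [0.075, -0.108, 0.01], "dr": [0, 0, 0.44], "claw": 0},
  ],
)

```text
clock: 15.5
position: [0.4186, 0.227, 0.1519]
tool_rot: [[0.738, 0.675, 0.0], [0.675, -0.738, 0.0], [0.0, 0.0, -1.0]]
force: [-0.4, -0.3, 1.3]
grip_width: 0.0879
grip_force: 0.0
```

```bash
python3 - <<'E'
from h import *
plan([.4185,.226,.045],-47.5,1)
im,W,c=cam("side"); cv2.imwrite("pics/s4.png",cv2.resize(im[190:350,210:370],None,fx=3.7,fy=3.7,interpolation=3))
m=(abs(W[...,0]-.42)<.04)&(abs(W[...,1]-.226)<.04)&(W[...,2]>.085)&(W[...,2]<.118)&(im.max(2)<90)
q=W[m]; print(len(q),q.mean(0) if len(q) else 0, np.percentile(q,[5,95],axis=0))
E
```

```text
at [0.4186 0.227  0.1519] yang -47.57 turn -0.015
[-0.004, 0.003, 0.534]
74 [0.4191938  0.23189071 0.10639461] [[0.41039751 0.22167068 0.0886861 ]
 [0.42618312 0.23718823 0.11557747]]
```

View pics/s4.png

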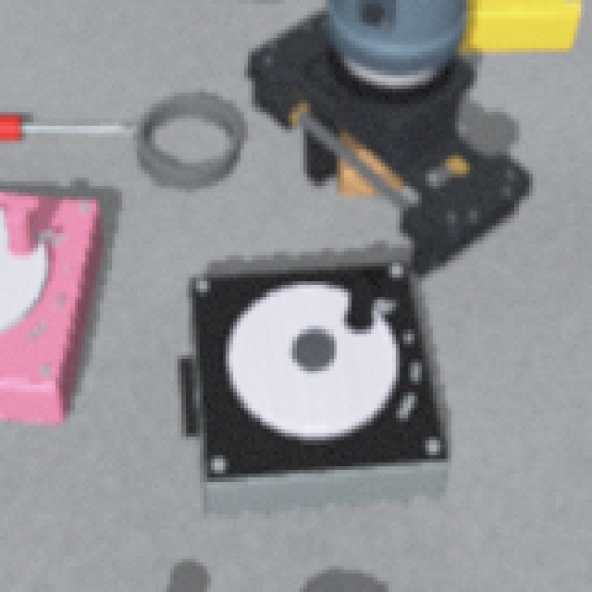

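The picture shows the dial still home, the post at crop (362,300) and the gripper above it, with nothing else touched. Descend and grip.

Emit:
jog_arm(
  series=[
    {"travel": [0, 0, 0.06], "dr": [0, 0, 0], "claw": 0},
    {"travel": [0, 0, 0.08], "dr": [0, 0, 0], "claw": 0},
    {"travel": [0, 0, 0.08], "dr": [0, 0, 0], "claw": 0},
    {"travel": [0, 0, 0.08], "dr": [0, 0, 0], "claw": 0},
    {"travel": [0, 0, 0.08], "dr": [0, 0, 0], "claw": 0},
    {"travel": [0, 0, 0.08], "dr": [0, 0, 0], "claw": 0},
    {"travel": [0, 0, 0.05], "dr": [0, 0, 0], "claw": 60},
    {"travel": [0, 0, 0.02], "dr": [0, 0, 0], "claw": 120},
    {"travel": [0, 0, 0], "dr": [0, 0, 0], "claw": 150},
    {"travel": [0, 0, 0], "dr": [0, 0, 0], "claw": 170},
  ],
  force=25,
)

```text
clock: 16.8
position: [0.4192, 0.2263, 0.0462]
tool_rot: [[0.737, 0.676, 0.001], [0.676, -0.737, 0.0], [0.001, 0.0, -1.0]]
force: [0.5, 0.4, 0.3]
grip_width: 0.0503
grip_force: 0.0
```

Emit:
jog_arm(
  series=[
    {"travel": [0, 0, 0], "dr": [0, 0, 0], "claw": 180},
    {"travel": [0, 0, 0], "dr": [0, 0, 0], "claw": 190},
    {"travel": [0, 0, 0], "dr": [0, 0, 0], "claw": 200},
    {"travel": [0, 0, 0], "dr": [0, 0, 0], "claw": 220},
    {"travel": [0, 0, 0], "dr": [0, 0, 0], "claw": 220},
    {"travel": [0, 0, 0], "dr": [0, 0, 0], "claw": 220},
    {"travel": [0, 0, 0], "dr": [0, 0, 0], "claw": 220},
    {"travel": [0, 0, 0], "dr": [0, 0, 0], "claw": 220},
    {"travel": [0, 0, 0], "dr": [0, 0, 0], "claw": 220},
    {"travel": [0, 0, 0], "dr": [0, 0, 0], "claw": 220},
  ],
)

```text
clock: 18.05
position: [0.4189, 0.226, 0.0458]
tool_rot: [[0.737, 0.676, 0.0], [0.676, -0.737, -0.0], [0.0, 0.0, -1.0]]
force: [1.1, -3.0, 2.0]
grip_width: 0.0193
grip_force: 25.0
```

Emit:
jog_arm(
  series=[
    {"travel": [0.0004, -0.0135, 0], "dr": [0, 0, 0.69], "claw": 220},
    {"travel": [0.0004, -0.0135, 0], "dr": [0, 0, 0.69], "claw": 220},
    {"travel": [0.0004, -0.0135, 0], "dr": [0, 0, 0.69], "claw": 220},
    {"travel": [0.0004, -0.0135, 0], "dr": [0, 0, 0.69], "claw": 220},
    {"travel": [0.0004, -0.0135, 0], "dr": [0, 0, 0.69], "claw": 220},
    {"travel": [0.0004, -0.0135, 0], "dr": [0, 0, 0.69], "claw": 220},
    {"travel": [0.0004, -0.0135, 0], "dr": [0, 0, 0.69], "claw": 220},
    {"travel": [0.0004, -0.0135, 0], "dr": [0, 0, 0.69], "claw": 220},
    {"travel": [0.0004, -0.0135, 0], "dr": [0, 0, 0.69], "claw": 220},
    {"travel": [0.0004, -0.0135, 0], "dr": [0, 0, 0.69], "claw": 220},
  ],
  force=35,
)

```text
clock: 19.3
position: [0.4069, 0.2506, 0.0458]
tool_rot: [[0.99, 0.138, -0.001], [0.138, -0.99, 0.0], [-0.001, -0.0, -1.0]]
force: [-0.9, -1.1, 3.4]
grip_width: 0.0189
grip_force: 35.3
```

```bash
cat >>h.py <<'E'
def dial():
    s=get_state(); p=s["position"]; d=p[:2]-[.4525,.257]; b=np.arctan2(d[1],d[0])%(2*np.pi)
    print(s["clock"],p,"r",np.hypot(*d),"q",np.pi+.6+.145-b,s["force"],s["grip_force"],s["grip_width"],s["qpos"][5])
E
python3 -c "
from h import *
dial()"
```

```text
19.3 [0.40694943 0.25058935 0.04584376] r 0.04599946200592215 q 0.6051813771687846 [-0.88199187 -1.09724541  3.41210711] 35.267371733207256 0.018874719819212606 1.7348559755665698
```

Emit:
jog_arm(
  series=[
    {"travel": [0.0004, -0.0135, 0], "dr": [0, 0, 0.69], "claw": 220},
    {"travel": [0.0004, -0.0135, 0], "dr": [0, 0, 0.69], "claw": 220},
    {"travel": [0.0004, -0.0135, 0], "dr": [0, 0, 0.69], "claw": 220},
    {"travel": [0.0004, -0.0135, 0], "dr": [0, 0, 0.69], "claw": 220},
    {"travel": [0.0004, -0.0135, 0], "dr": [0, 0, 0.69], "claw": 220},
    {"travel": [0.0004, -0.0135, 0], "dr": [0, 0, 0.69], "claw": 220},
    {"travel": [0.0004, -0.0135, 0], "dr": [0, 0, 0.69], "claw": 220},
    {"travel": [0.0004, -0.0135, 0], "dr": [0, 0, 0.69], "claw": 220},
    {"travel": [0.0004, -0.0135, 0], "dr": [0, 0, 0.69], "claw": 220},
    {"travel": [0.0004, -0.0135, 0], "dr": [0, 0, 0.69], "claw": 220},
  ],
)

```text
clock: 20.55
position: [0.4106, 0.2779, 0.0458]
tool_rot: [[0.894, -0.447, -0.001], [-0.447, -0.894, 0.002], [-0.002, -0.001, -1.0]]
force: [-3.1, 3.2, 3.8]
grip_width: 0.0189
grip_force: 35.7
```

Emit:
jog_arm(
  series=[
    {"travel": [0, 0, 0], "dr": [0, 0, 0], "claw": 220},
    {"travel": [0, 0, 0], "dr": [0, 0, 0], "claw": 220},
    {"travel": [0, 0, 0], "dr": [0, 0, 0], "claw": 220},
    {"travel": [0, 0, 0], "dr": [0, 0, 0], "claw": 220},
    {"travel": [0, 0, 0], "dr": [0, 0, 0], "claw": 220},
    {"travel": [0, 0, 0], "dr": [0, 0, 0], "claw": 220},
    {"travel": [0, 0, 0], "dr": [0, 0, 0], "claw": 220},
    {"travel": [0, 0, 0], "dr": [0, 0, 0], "claw": 220},
    {"travel": [0, 0, 0], "dr": [0, 0, 0], "claw": 220},
    {"travel": [0, 0, 0], "dr": [0, 0, 0], "claw": 220},
  ],
)

```text
clock: 21.8
position: [0.4106, 0.2777, 0.0458]
tool_rot: [[0.896, -0.445, -0.001], [-0.445, -0.896, 0.002], [-0.002, -0.001, -1.0]]
force: [-3.9, 5.3, 5.4]
grip_width: 0.0189
grip_force: 35.7
```

```bash
python3 - <<'E'
from h import *
dial()
im,W,c=cam("side"); im2,W2,_=cam("top")
o=np.zeros((480,800,3),np.uint8); o[:,:400]=cv2.resize(im[230:340,250:342],(400,480)); o[:,400:]=cv2.resize(im2[180:270,155:230],(400,480)); cv2.imwrite("pics/s5.png",o)
E
```

```text
21.8 [0.41056942 0.27765002 0.04581807] r 0.04673967382600265 q 1.2026143961850417 [-3.91499422  5.2764708   5.44562856] 35.715381695190445 0.018894881765862116 2.3830272356577478
```

View pics/s5.png

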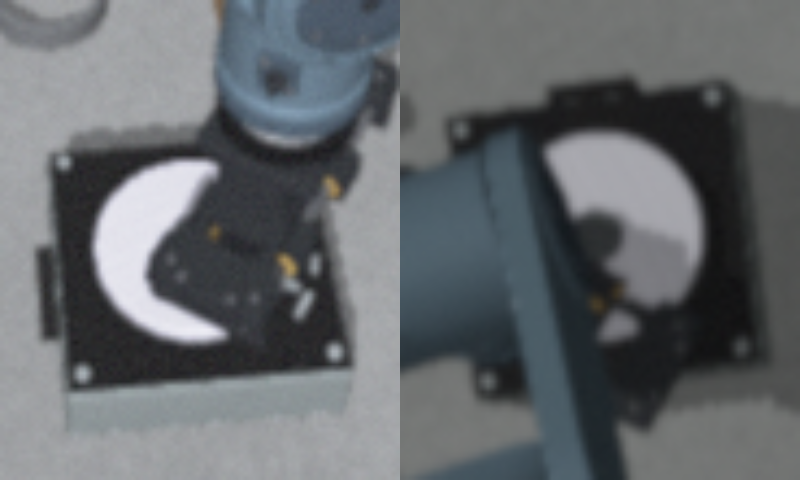

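The picture shows the pointer at crop (290,284) near the three-dot group at (303,303). I'll measure both bearings numerically.

```bash
python3 - <<'E'
from h import *
im,W,c=cam("side"); C=np.array([.4525,.257])
W0=np.load("side0.npy"); im0=cv2.imread("pics/side0.png")
# refine centre from dial rim in first side view
m=(im0.min(2)>150)&(abs(W0[...,2]-.07)<.008)&(np.hypot(W0[...,0]-C[0],W0[...,1]-C[1])<.066)
print("centre",cv2.minEnclosingCircle(W0[m][:,:2].astype(np.float32)))
for nm,I,w in(("before",im0,W0),("now",im,W)):
    d=w[...,:2]-C; r=np.hypot(d[...,0],d[...,1]); q=np.pi+.745-np.arctan2(d[...,1],d[...,0])%(2*np.pi)
    m=(I.min(2)>95)&(r>.058)&(r<.085)&(w[...,2]>.05)&(w[...,2]<.09)&(q>-.4)&(q<1.7)
    n,L,st,ct=cv2.connectedComponentsWithStats(m.astype(np.uint8))
    for i in range(1,n):
        k=L==i; print(nm,k.sum(),"r",np.round([np.nanmin(r[k]),np.nanmax(r[k])],3),"q",round(np.nanmean(q[k]),3),np.round([q[k].min(),q[k].max()],2),"z",round(w[k][:,2].mean(),3))
E
```

```text
centre ((0.44869422912597656, 0.2576487064361572), 0.06315150111913681)
before 79 r [0.058 0.079] q 0.806 [-0.14  1.68] z 0.065
before 5 r [0.071 0.076] q 0.437 [0.39 0.46] z 0.06
before 9 r [0.072 0.077] q 0.815 [0.75 0.88] z 0.06
before 15 r [0.071 0.078] q 1.22 [1.11 1.34] z 0.06
now 10 r [0.072 0.077] q 0.814 [0.74 0.88] z 0.059
now 31 r [0.059 0.078] q 1.185 [0.97 1.32] z 0.063
```

```bash
python3 - <<'E'
from h import *
im,W,c=cam("side"); C=np.array([.452,.257])
W0=np.load("side0.npy"); im0=cv2.imread("pics/side0.png")
for nm,I,w,a,b in(("before",im0,W0,-.25,.25),("now",im,W,.9,1.5)):
    d=w[...,:2]-C; r=np.hypot(d[...,0],d[...,1]); q=np.pi+.745-np.arctan2(d[...,1],d[...,0])%(2*np.pi)
    m=(I.min(2)>85)&(r>.061)&(r<.085)&(w[...,2]>.05)&(w[...,2]<.09)&(q>a)&(q<b)
    for v,u in np.argwhere(m): print(nm,u,v,I[v,u].min(),np.round([r[v,u],q[v,u],w[v,u,2]],3))
E
```

```text
before 311 271 99 [ 0.073 -0.141  0.055]
before 312 271 133 [ 0.066 -0.026  0.07 ]
before 313 271 134 [0.067 0.023 0.074]
before 314 271 108 [ 0.077 -0.043  0.059]
before 315 271 99 [ 0.078 -0.018  0.059]
before 312 272 152 [0.062 0.035 0.074]
before 313 272 160 [0.065 0.051 0.072]
before 314 272 150 [ 0.073 -0.001  0.061]
before 315 272 134 [0.077 0.002 0.058]
before 316 272 101 [0.078 0.041 0.06 ]
before 312 273 148 [ 0.067 -0.015  0.061]
before 313 273 154 [ 0.07  -0.005  0.059]
before 314 273 149 [0.071 0.033 0.061]
before 315 273 121 [0.074 0.045 0.059]
before 312 274 150 [0.066 0.003 0.059]
before 313 274 121 [0.066 0.049 0.062]
before 314 274 102 [0.072 0.032 0.056]
before 313 275 114 [0.065 0.082 0.061]
before 314 277 134 [0.064 0.173 0.059]
before 315 278 105 [0.065 0.232 0.059]
now 316 294 142 [0.062 1.187 0.074]
now 317 294 128 [0.065 1.191 0.076]
now 318 294 91 [0.065 1.001 0.057]
now 316 295 145 [0.063 1.216 0.072]
now 317 295 150 [0.066 1.211 0.074]
now 318 295 133 [0.068 1.179 0.072]
now 316 296 109 [0.062 1.121 0.057]
now 317 296 119 [0.065 1.108 0.058]
now 318 296 113 [0.068 1.18  0.068]
now 319 296 86 [0.069 1.067 0.057]
now 320 296 93 [0.072 1.045 0.056]
now 319 297 98 [0.07  1.115 0.058]
now 320 297 140 [0.073 1.138 0.062]
now 321 297 132 [0.075 1.11  0.061]
now 319 298 127 [0.071 1.155 0.058]
now 320 298 160 [0.074 1.157 0.06 ]
now 321 298 131 [0.076 1.137 0.059]
now 318 299 99 [0.071 1.224 0.059]
now 319 299 153 [0.074 1.243 0.064]
now 320 299 159 [0.075 1.192 0.06 ]
now 321 299 104 [0.077 1.161 0.058]
now 318 300 125 [0.072 1.28  0.062]
now 319 300 156 [0.074 1.232 0.058]
now 320 300 130 [0.076 1.218 0.058]
now 317 301 89 [0.071 1.309 0.058]
now 318 301 140 [0.074 1.307 0.061]
now 319 301 142 [0.076 1.302 0.063]
now 320 301 94 [0.077 1.244 0.057]
now 318 302 121 [0.075 1.33  0.059]
now 319 302 109 [0.077 1.304 0.058]
```

The pointer reads q≈1.19, and the TCP travel gives 1.20. The dots' mean bearing is 1.22 and the arm is still, so I hand in.

```bash
python3 -c "
from h import *
dial(); print(robot.hand_in())"
```

```text
22.0 [0.41056445 0.27764554 0.04584113] r 0.046742148191319124 q 1.2024814548681175 [-4.15366823  4.59998774  4.03206454] 35.71539386466611 0.01921284969556708 2.3830627680180108
the job is handed in; nothing more can be done
None
```

I squeezed the air gun's trigger fully and let it spring back, then turned the grey console's dial to the third detent (about 1.20 rad by my estimate). I handed in at 22 s with the gripper still holding it there; the hand-in returned no verdict.

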